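# Wedge the tapered tap plug home

## Robot

A 7-joint arm with a two-finger parallel gripper is mounted at the origin on a cart in front of the work surface, level with it; the furniture and walls round the work are solid. World frame = base frame: x ahead of the robot, y to its left, z up, the work surface at z = 0. Lengths are in m, angles in degrees, forces in N, time in s.
With the tool pointing down it reaches from about 0.35 to 0.9 m from the base axis. Payload 8.1 kg.
Tool frame: the origin (TCP) lies between the finger pads; the fingertips stand 11 mm ahead of it and the grasp point (between the pads) lies 8 mm behind it (arm.finger_overhang is the distance from the TCP to the fingertips, in m); z points along the fingers, y is the line along which they close (so a half turn about z gives the same grasp; the last joint's range is limited). The gripper opens to 92 mm and grips with 3 to 60 N. Pads are 19 mm wide; open, the fingers measure 130 mm over their backs; the gripper's body (75 mm by 190 mm) begins 47 mm behind the grasp point.
Start: joints at [-79.905, 24.895, 1.432, 90.138, -0.665, 64.973, -4.303], TCP at [0.172, 0.601, 0.238] pointing down, gripper open.
Joint ranges: [-149.89, 149.89], [-25.12, 119.58], [-72.63, 75.52], [4.76, 147.25], [-75.54, 255.54], [6.69, 114.76], [-157.13, 157.13]. Speed limits (degrees/s): [127.2, 127.2, 172.46, 172.46, 180, 180, 180].

## Interface

Orientations are given as a 3x3 rotation matrix whose columns are the frame's x, y, z axes.
In Python, from bench import arm, effector, eyes gives the robot as it stands. Calls block until the motion is done:
- arm.reach(position, orientation): joint-space move of the TCP to a pose.
- arm.move_linear(position, rotation=None, speed=0.15): straight line of the TCP; rotation=None keeps the orientation; speed is the mean speed in m/s.
- arm.move_joints(angles): joint-space move.
- effector.command_gripper(opening, strength=None): finger opening in m; strength is the grip in N (None keeps the last); returns when the fingers have stopped.
- arm.hold(seconds).
- arm.solve_ik(position, orientation): joint angles nearest the present ones, or None.
- eyes.capture(name): name is "side" or "top"; returns (picture, depth): 400x640x3 uint8, blue, green, red; 400x640 float32, m along the optical axis (not along the pixel's ray), 0 where there is no reading.
- eyes.camera_params(name): a dict with "mtx" (3x3 intrinsics, pixels), "R" (3x3) and "t" (3): a world point X has camera coordinates R X + t. Camera axes: x right, y down, z forward; pixel columns grow to the right and rows downward; lengths in m; the calibration is good to about 2 mm. A picture is of the moment at which its call begins. camera_params takes no time and is no camera call.
A pose or a line that the arm cannot do raises arm.IKError and nothing moves.
- arm.finish_job(): hands the job in; it is judged then, once.
Readings, each from a call of its own:
- arm.current_time_s(): time.
- arm.current_joints(): joint angles.
- arm.current_joint_vel(): joint speeds.
- arm.current_joint_efforts(): joint torques, N m.
- arm.current_ee_pos(): TCP position.
- arm.current_eef_rot(): TCP orientation.
- arm.current_force(): force on the tool from outside, world axes, zero at the start.
- arm.current_moment(): the same for the moment, N m.
- arm.current_width(): finger opening in m.
- arm.current_grip_force(): force on a finger pad.
Only numpy, scipy, OpenCV 4.12 (cv2) and the standard library are available. Lean on these libraries where they do the work, as an engineer would, in place of code of your own. Each camera call takes 0.05 s, during which the arm holds its last target. There are 200 camera calls.

## Task

The drinks tap has been cleaned and its tapered brass plug is drying in the wooden block. Stand the plug in the open top of the tap with its black wing roughly in line with the spout, then push it down with a steady 15 N or so while you give it a quarter turn (either way), so that it works itself tight and ends with the wing across the spout; let go, and the plug must stay wedged there. Pushing without turning does not wedge it, and more than 20 N of downward push harms the tap; leave the other things where they are.

Things in the scene. Friction and masses are not known exactly. Their poses are not given: they have to be found in the camera images.
- tap: steel drinks tap fixed on its dark drip stand (150 x 90 x 12 mm, slotted at the spout end). Origin: on the counter under the barrel's axis, z up; the spout points along -x, a thin feed pipe runs down 43 mm from the axis at +x. The upright barrel (outside 53 mm, bore 45 mm) is open at the top; rim 92 mm above the counter, floor 53 mm below the rim
- tap_mouth (a point): centre of the barrel's open top, on its axis, level with the rim. The seat inside is worn: its height varies by 6 mm up or down and is not measured, so the plug begins to bite with its tip anywhere from 18 to 30 mm below the rim
- tap_seat (a point): point on the barrel's axis 24 mm below the rim, fixed to the barrel, not to the seat. The seat: three springy cork-coloured pads round a hole tapered like the plug (0.15 mm of radius per mm). Together they squeeze the plug with about 18 N more for each mm it slides in. Plug on pads: friction about 0.3
- spout_tip (a point): end of the curved spout, 63 mm out from the barrel's axis. Behaviour of plug and seat: a straight push is mostly lost to friction (15 N: about 2 mm into the pads); while the plug turns, the same push takes it deeper (3 to 4 mm after a quarter turn), and once let go it stays. Turning needs up to 0.3 N m
- seat_spring (a joint): how far the whole seat is pushed down on the stiff spring under it, in m: 0.0001 per N of downward push on the plug (15 N: 0.0015), 0 when nobody pushes. The wrist force shows the push more finely
- plug: loose tapered brass tap plug, 0.12 kg, 88 mm tall. Origin: centre of its lower end (tip); z up its axis. Cone of radius 8 mm at the tip, 14.6 mm at 44 mm; collar of radius 19.5 mm from 44 to 49 mm; stem; flat black wing from 58 to 88 mm, 42 mm long along its x, 12 mm thick along its y, both ends alike. It starts upright in the drying block, tip 12 mm above the counter
- plug_grip (a point): point on the plug's axis in the wing, 78 mm above the tip: a good place for the middle of the finger pads, closing on the 12 mm thickness
- drying_block: light wooden block fixed on the counter, 86 x 86 x 56 mm, with a 32 mm hole in the middle of its top, in which the plug stands. Origin: centre of its underside
- soap_bar: bystander: pale green soap bar, 58 x 84 x 26 mm, loose on the counter; leave it alone. Origin: centre of its underside
- garlic: bystander: garlic bulb, 56 mm, loose on the counter; leave it alone. Origin: centre of its underside
- spice_jar: bystander: spice jar with black cap, 41 x 41 x 105 mm, loose on the counter; leave it alone. Origin: centre of its underside
- lime: bystander: green lime, 57 mm, loose on the counter; leave it alone. Origin: centre of its underside
- teaspoon: bystander: steel teaspoon, 130 mm, loose on the counter; leave it alone. Origin: centre of its underside
- salt_shaker: bystander: glass salt shaker with grey top, 44 x 44 x 90 mm, loose on the counter; leave it alone. Origin: centre of its underside
There are look-alikes about, which are no part of the job. Leave any red look-alike of the plug alone.

How it is judged (in metres and radians):
On the way, in this order (a step that is already met when the one before it is completed fails the run):
1. the plug stands in the tap with its wing roughly in line with the spout (horizontal distance between plug and tap_mouth below 0.006 m and angle between plug's own z axis and vertical below 0.12 rad and z of plug in the frame of tap_mouth below -0.014 m and angle between the x axis of plug and the x axis of tap, either way round below 0.55 rad), for 0.1 s.
2. the wing comes round across the spout while the plug is being pushed down (horizontal distance between plug and tap_mouth below 0.006 m and angle between plug's own z axis and vertical below 0.12 rad and value of joint seat_spring above 0.0006 m and angle between the x axis of plug and the y axis of tap, either way round below 0.35 rad), for 0.1 s.
At the end, for the whole second after the job is handed in: The plug stands upright in the tap (axis within 6 mm and 0.12 rad), its wing across the spout (within 0.22 rad), let go, still, and wedged so that the seat's pads squeeze it with more than 46 N in all (pushing alone leaves it under that) (horizontal distance between plug and tap_mouth below 0.006 m and angle between plug's own z axis and vertical below 0.12 rad and angle between the x axis of plug and the y axis of tap, either way round below 0.22 rad and contact force between plug and seat above 46 N and linear speed of plug below 0.01 m/s); the robot touches nothing.
It fails at once if the plug is pushed down with more than 22 N (value of joint seat_spring above 0.0022 m).
It fails at once if one of the other things is pushed about (distance of any of soap_bar, garlic, spice_jar, lime, teaspoon, salt_shaker from where it was at the start of the episode above 0.03 m).
It also fails if it takes over 54 s, if anything falls off the work surface, if the arm or the gripper's body presses on something with over 40 N, if the wrist force passes 120 N, or if a joint passes its speed limit or range.

## Working session

There is one attempt and no reset: what is moved stays moved. The work goes in short steps, each a Python script; the robot and the scene stay as the last script left them, time stands still between calls to the robot, and variables do not carry over. Pictures are saved under pics/ and viewed, at most 10 in all, crops included, and the job is handed in when it is done.

```bash
mkdir -p pics; ls; python3 - <<'E'
from bench import arm, effector, eyes
import cv2,numpy as np
for n in("top","side"):
    p,d=eyes.capture(n);cv2.imwrite(f"pics/{n}0.png",p);np.save(f"pics/{n}0.npy",d)
    c=eyes.camera_params(n);print(n,c)
print(arm.current_time_s(),arm.current_eef_rot(),arm.current_force())
E
```

```text
pics
top {'mtx': array([[363.33483502,   0.        , 323.06712764],
       [  0.        , 363.33483502, 197.94287813],
       [  0.        ,   0.        ,   1.        ]]), 'R': array([[ 0.00177712, -0.99978017,  0.02089124],
       [-0.9955685 , -0.00373311, -0.09396506],
       [ 0.09402239, -0.02063167, -0.99535628]]), 't': array([0.16654423, 0.51169079, 1.2629142 ])}
side {'mtx': array([[512.58745941,   0.        , 310.61251174],
       [  0.        , 512.58745941, 203.65210811],
       [  0.        ,   0.        ,   1.        ]]), 'R': array([[ 0.99982949, -0.00696824, -0.0171009 ],
       [-0.01816265, -0.53828638, -0.84256625],
       [-0.00333398,  0.84273318, -0.53832115]]), 't': array([-0.49423261,  0.17973094,  1.55659805])}
0.1 [[-9.61357210e-01  2.75303911e-01 -2.65623281e-04]
 [ 2.75304011e-01  9.61356235e-01 -1.37522770e-03]
 [-1.23246967e-04 -1.39521222e-03 -9.99999019e-01]] [ 0.52117343  0.0292642  -0.33978482]
```

View pics/top0.png

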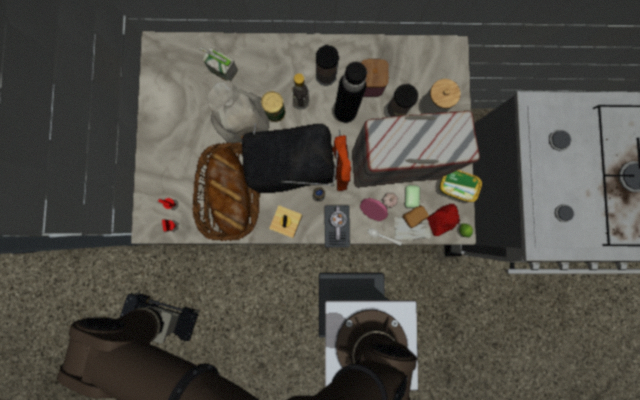

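View pics/side0.png

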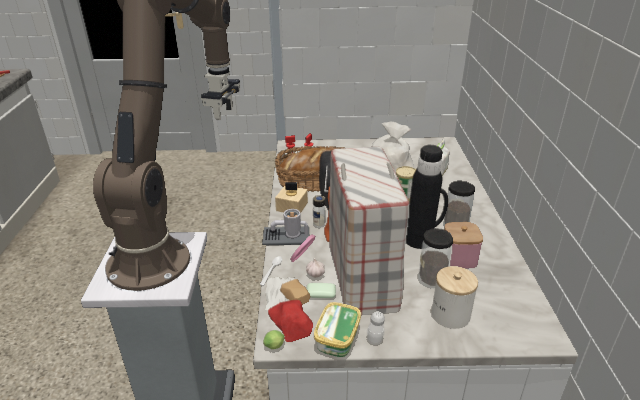

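The top view shows the drying block with the plug at about (286,221), and the tap on its stand at (337,225). In the side view the block is at (291,197) and the tap at (292,222). I'll enlarge both.

```bash
cat > h.py <<'E'
import numpy as np
from bench import arm,effector,eyes
def ray(n,u,v,z):
    "world point on the plane Z=z seen at pixel (u,v)"
    c=eyes.camera_params(n);R,t=c["R"],c["t"]
    d=R.T@np.linalg.solve(c["mtx"],[u,v,1.]);o=-R.T@t
    return o+d*(z-o[2])/d[2]
def proj(n,X):
    c=eyes.camera_params(n);p=c["mtx"]@(c["R"]@np.asarray(X,float)+c["t"]);return p[:2]/p[2]
E
python3 - <<'E'
import cv2,numpy as np
a=cv2.imread("pics/top0.png");b=cv2.imread("pics/side0.png")
r=lambda i,u,v,w,h,s:cv2.resize(i[v:v+h,u:u+w],None,fx=s,fy=s,interpolation=cv2.INTER_CUBIC)
cv2.imwrite("pics/c0.png",r(a,260,190,100,60,8))
cv2.imwrite("pics/c1.png",r(b,255,170,100,75,8))
d=np.load("pics/top0.npy");print(d[205:247:3,326:350:2].round(3));
E
```

```text
[[1.294 1.296 1.298 1.294 1.29  1.293 1.259 1.292 1.292 1.293 1.298 1.302]
 [1.287 1.297 1.296 1.297 1.293 1.249 1.246 1.294 1.293 1.291 1.292 1.295]
 [1.293 1.295 1.289 1.291 1.293 1.212 1.211 1.213 1.292 1.294 1.292 1.295]
 [1.288 1.288 1.295 1.209 1.218 1.264 1.261 1.215 1.223 1.21  1.293 1.29 ]
 [1.291 1.288 1.289 1.218 1.215 1.265 1.257 1.262 1.261 1.215 1.209 1.288]
 [1.289 1.29  1.289 1.207 1.219 1.262 1.266 1.255 1.264 1.209 1.21  1.29 ]
 [1.289 1.291 1.293 1.225 1.216 1.211 1.263 1.211 1.217 1.209 1.295 1.288]
 [1.288 1.285 1.293 1.283 1.284 1.234 1.21  1.235 1.292 1.285 1.288 1.286]
 [1.286 1.28  1.281 1.287 1.285 1.234 1.229 1.236 1.285 1.288 1.287 1.283]
 [1.285 1.283 1.276 1.286 1.286 1.237 1.233 1.235 1.281 1.283 1.283 1.287]
 [1.289 1.288 1.285 1.282 1.278 1.238 1.234 1.238 1.285 1.284 1.284 1.283]
 [1.28  1.282 1.28  1.281 1.277 1.243 1.24  1.265 1.284 1.285 1.286 1.284]
 [1.28  1.28  1.284 1.282 1.281 1.28  1.288 1.279 1.281 1.281 1.281 1.28 ]
 [1.277 1.282 1.282 1.285 1.279 1.286 1.283 1.278 1.279 1.281 1.283 1.281]]
```

View pics/c0.png

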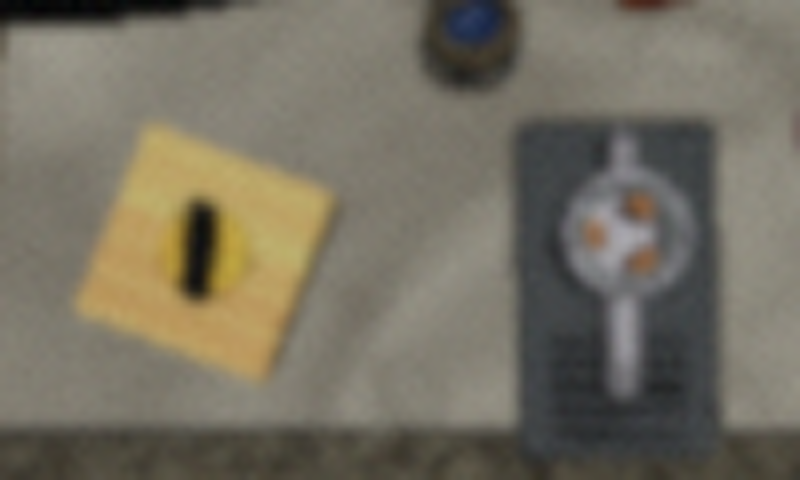

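View pics/c1.png

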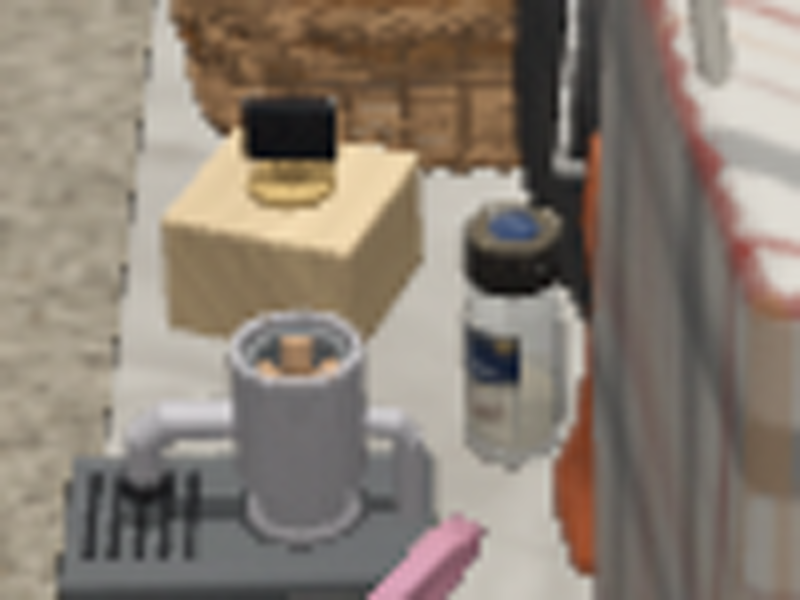

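The enlarged top crop puts the rim circle centre at about (627,232) and the spout tip at (623,395). The wing runs from (205,202) to (195,298). In the side crop the rim centre is at (298,347) and the wing spans x 243–335.

```bash
python3 - <<'E'
from h import *
import cv2
f=lambda x,y,u,v:(u+(x+.5)/8-.5,v+(y+.5)/8-.5)
T=lambda x,y,z:ray("top",*f(x,y,260,190),z)
S=lambda x,y,z:ray("side",*f(x,y,255,170),z)
np.set_printoptions(precision=4,suppress=True)
m=T(627,232,.092);print("mouth top",m,"side",S(298,347,.092))
an=lambda a,b:np.degrees(np.arctan2(*(b-a)[1::-1]))
print("stand dirs",an(T(519,452,.012),T(516,122,.012)),an(T(719,455,.012),T(713,122,.012)),"centre",(T(519,452,.012)+T(516,122,.012)+T(719,455,.012)+T(713,122,.012))/4)
w0,w1=T(195,298,.1),T(205,202,.1);print("wing top",(w0+w1)/2,an(w0,w1),np.linalg.norm(w1-w0))
print("wing side front-low",(S(246,155,.07)+S(334,160,.07))/2,an(S(246,155,.07),S(334,160,.07)))
print("spout/pipe", T(623,392,.07),T(625,140,.07))
# block corners top face
B=[T(x,y,.056) for x,y in((152,122),(335,195),(263,382),(78,308))];print("block",np.mean(B,0))
g=cv2.cvtColor(cv2.imread("pics/top0.png"),cv2.COLOR_BGR2GRAY)
sub=g[210:232,276:296].astype(float);w=np.clip(110-sub,0,None)*(sub<90)
v,u=np.mgrid[210:232,276:296];c=np.array([(u*w).sum(),(v*w).sum()])/w.sum()
C=np.cov(np.c_[u.ravel(),v.ravel()].T,aweights=w.ravel());e=np.linalg.eigh(C)[1][:,1]
p=ray("top",*c,.1);q=ray("top",*(c+5*e),.1);print("wing mask",c,p,an(p,q))
for n in("top","side"):print(n,-eyes.camera_params(n)["R"].T@eyes.camera_params(n)["t"])
E
```

```text
mouth top [0.4359 0.1198 0.092 ] side [0.4378 0.121  0.092 ]
stand dirs 0.6067150753353121 0.7528332717125757 centre [0.4146 0.1194 0.012 ]
wing top [0.4277 0.2964 0.1   ] -5.277732921067975 0.03966801489693992
wing side front-low [0.4291 0.3024 0.07  ] -8.275235278300398
spout/pipe [0.3693 0.1202 0.07  ] [0.4758 0.1192 0.07  ]
block [0.4285 0.2971 0.056 ]
wing mask [284.4412 220.7254] [0.428  0.2968 0.1   ] 175.6057988495502
top [0.3904 0.1945 1.3017]
side [ 0.5026 -1.2185  0.9809]
```

```bash
cat >> h.py <<'E'
def rot(a):
    "tool down, closing axis y at world yaw a (deg)"
    a=np.radians(a);y=np.array([np.cos(a),np.sin(a),0]);z=np.array([0,0,-1.]);return np.c_[np.cross(y,z),y,z]
E
python3 - <<'E'
from h import *
np.set_printoptions(precision=3,suppress=True,linewidth=150)
P=[]
for n in("top","side"):
    d=np.load(f"pics/{n}0.npy");c=eyes.camera_params(n)
    v,u=np.nonzero(d>0);Z=d[v,u]
    X=(np.linalg.solve(c["mtx"],np.c_[u,v,np.ones(len(u))].T)*Z).T
    P.append((X-c["t"])@c["R"])
P=np.vstack(P);P=P[(P[:,0]>.3)&(P[:,0]<.62)&(P[:,1]>0)&(P[:,1]<.46)]
H=np.zeros((16,23));np.maximum.at(H,(((P[:,0]-.3)/.02).astype(int),(P[:,1]/.02).astype(int)),P[:,2])
print("cols y=0..0.46 step .02; rows x from .3");print((H*1000).astype(int))
for a in(84,-96):
    R=rot(a);q=[arm.solve_ik(p,R) for p in([.428,.297,.22],[.428,.297,.082],[.437,.12,.2],[.437,.12,.14])]
    print(a,*q,sep="\n")
for a in(90,-90,0,180):print(a,arm.solve_ik([.437,.12,.14],rot(a)))
E
```

```text
cols y=0..0.46 step .02; rows x from .3
[[  0   0   0   0   0   0   0   0   0   0   0   0   0   0   0   0   0   0   0   0   0   0   0]
 [  0   0   0   0   0   7   0   0   0   0   0   0   0   0   0   0   0   0   0   0   0   0   0]
 [  5   5   4  16  17  19  17  17  13   3   7   4   5   5   8   5   3   5   4   2   5   5   8]
 [  5   5   6  15  18  65  66  15  10   5   6   5   7  59   5   5   5   5   4   6   4  88  88]
 [ 12   6   5  18  18  69  68  20  13   7   7   7   7  62  62  62  58   4   5   6  88  88  88]
 [ 10   6   8  17  83  95  94  88  16   5   4   5  59  60 104  98  61  61   5  82  90  87  90]
 [  7   5   7  17  95  93  93  95  16   7   6   4  62  66 104 100  61  62   4  85  88  99 106]
 [ 35  10   6  16  94  93  97  92  15   5   6  53  61  63 105  98  60   3   6  88  90 104 117]
 [ 67  44   3  18  17  96  97  17  13   4   6   5  23  63  61  62  60   5   5  90  89 111 118]
 [ 93  72  37  11  15  56  56  15  12   7   4   7   4   6   7  59  56   6   6  89  89 111 121]
 [ 90  78   7   7   5   4   8  99 109 109 104   6   4   6   5   5   5   5   5  90  88 105 120]
 [  6   6   8  
[... 497 characters left out ...]
 -2.396  57.634  45.876]
[-44.277  26.261   4.851 114.656  -3.393  39.214  46.705]
[-39.943  11.151  21.019 117.275  -5.022  52.406  67.782]
[-36.45   16.085  17.605 121.271  -6.983  43.574  69.576]
-96
[ -73.349   18.882   42.881  108.395  -14.98    58.425 -120.069]
[ -68.442   30.505   38.757  116.603  -28.182   42.289 -108.151]
[ -59.476   13.038   45.324  118.525  -11.619   52.8   -103.814]
[-57.506  19.483  45.32  122.715 -19.588  45.022 -95.757]
90 [-35.565  16.043  16.503 121.204  -6.54   43.569  75.077]
-90 [-57.489  19.477  45.295 122.714 -19.574  45.02  -89.772]
0 [-46.654  17.046  30.574 122.009 -12.422  43.881  -8.174]
180 [-19.886  16.13   -2.713 119.983   1.086  43.909 156.726]
```

```bash
python3 - <<'E'
from h import *
import cv2
np.set_printoptions(precision=3,suppress=True,linewidth=150)
d=cv2.imread("pics/top0.png").astype(int);D=np.load("pics/top0.npy");c=eyes.camera_params("top")
o=(d[...,2]>d[...,1]+60)&(d[...,2]>d[...,0]+60);o[:,:330]=0;o[:,356:]=0;o[:125]=0;o[195:]=0
v,u=np.nonzero(o);X=((np.linalg.solve(c["mtx"],np.c_[u,v,np.ones(len(u))].T)*D[v,u]).T-c["t"])@c["R"]
i=np.argsort(X[:,0])[:25];print(X[i],X[:,2].max())
effector.command_gripper(.06,40)
arm.reach([.4283,.2967,.20],rot(84));print(arm.current_time_s())
p,_=eyes.capture("side");cv2.imwrite("pics/s1.png",cv2.resize(p[90:240,200:360],None,fx=5,fy=4))
p,_=eyes.capture("side");cv2.imwrite("pics/s1.png",cv2.resize(p[90:240,200:360],None,fx=4,fy=4))
E
```

```text
[[0.552 0.107 0.189]
 [0.552 0.104 0.188]
 [0.552 0.1   0.187]
 [0.552 0.097 0.186]
 [0.552 0.109 0.183]
 [0.553 0.094 0.181]
 [0.554 0.107 0.193]
 [0.554 0.104 0.192]
 [0.554 0.11  0.192]
 [0.554 0.113 0.191]
 [0.555 0.1   0.187]
 [0.555 0.097 0.186]
 [0.555 0.094 0.184]
 [0.557 0.113 0.193]
 [0.557 0.101 0.192]
 [0.558 0.107 0.19 ]
 [0.558 0.11  0.19 ]
 [0.558 0.104 0.189]
 [0.558 0.094 0.187]
 [0.558 0.097 0.186]
 [0.559 0.091 0.182]
 [0.56  0.107 0.193]
 [0.56  0.104 0.193]
 [0.56  0.113 0.191]
 [0.56  0.11  0.191]] 0.19727857213997288
2.3
```

View pics/s1.png

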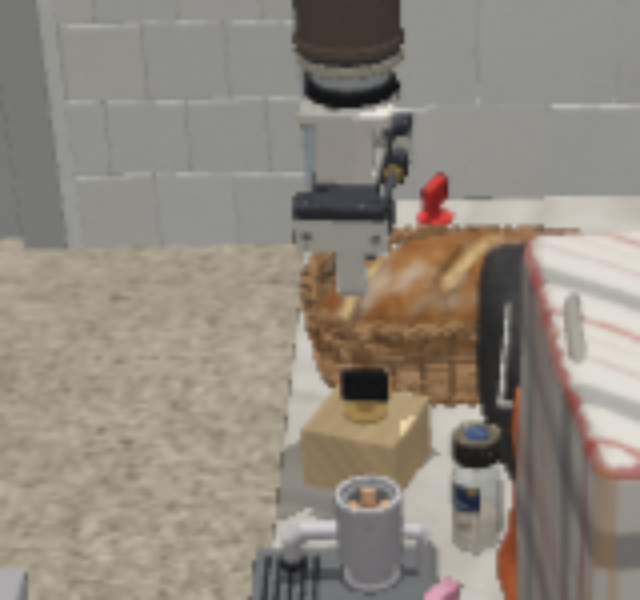

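The gripper hangs straight above the wing (wing at about (365,385) in the crop). The orange object starts at x ≥ 0.552, so the turned gripper body (reaching about x = 0.536) clears it. Now the grasp.

```bash
python3 - <<'E'
from h import *
import cv2
np.set_printoptions(precision=4,suppress=True,linewidth=150)
arm.move_linear([.4283,.2967,.084],rot(84),speed=.12)
print(arm.current_time_s(),arm.current_ee_pos(),arm.current_force())
effector.command_gripper(0.0,60)
print(arm.current_time_s(),arm.current_width(),arm.current_grip_force(),arm.current_force(),arm.current_moment())
arm.move_linear([.4283,.2967,.195],speed=.15)
print(arm.current_time_s(),arm.current_ee_pos(),arm.current_width(),arm.current_force(),arm.current_moment())
arm.reach([.4368,.1203,.195],rot(96))
print(arm.current_time_s(),arm.current_ee_pos(),arm.current_force())
for n,(u,v,w,h) in dict(side=(240,130,100,110),top=(300,180,80,60)).items():
    p,_=eyes.capture(n);cv2.imwrite(f"pics/{n}2.png",p)
p=cv2.imread("pics/side2.png");cv2.imwrite("pics/s2c.png",cv2.resize(p[150:245,240:340],None,fx=6,fy=6,interpolation=cv2.INTER_CUBIC))
E
```

```text
3.5167 [0.4286 0.297  0.0846] [ 0.3179 -0.419  -0.8922]
4.3333 0.011910761628713745 59.99771296977997 [-0.0529  1.64    0.6058] [ 0.3804 -0.0753 -0.038 ]
5.225 [0.4277 0.2962 0.1941] 0.011315599328914409 [ 0.6385  0.5363 -1.4474] [0.0418 0.0026 0.0069]
5.9667 [0.4366 0.1204 0.1945] [ 0.7329 -0.3327 -0.8256]
```

View pics/s2c.png

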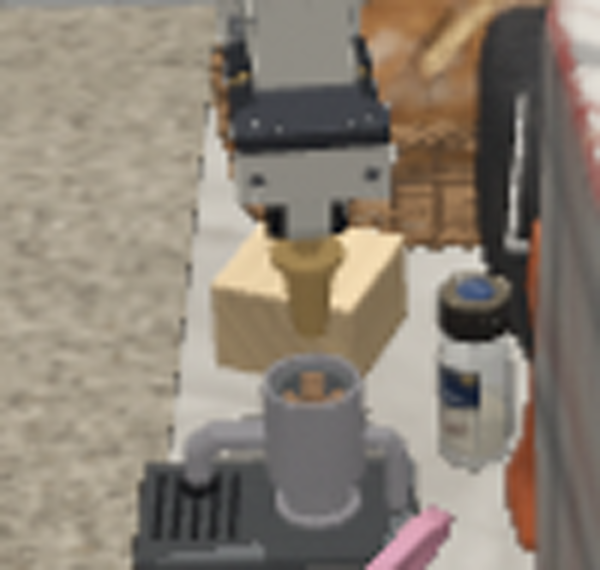

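The plug is held upright, with its tip at about (306,338) in the crop. The rim centre is at about (313,382), so the plug seems 2–3 mm short in x. I'll check closer to the rim.

```bash
python3 - <<'E'
from h import *
import cv2
np.set_printoptions(precision=4,suppress=True,linewidth=150)
arm.move_linear([.4368,.1203,.175],speed=.1)
print(arm.current_time_s(),arm.current_ee_pos(),arm.current_force())
p,_=eyes.capture("side");cv2.imwrite("pics/side3.png",p)
cv2.imwrite("pics/s3c.png",cv2.resize(p[180:240,265:325],None,fx=10,fy=10,interpolation=cv2.INTER_CUBIC))
E
```

```text
6.4167 [0.4364 0.1209 0.1747] [ 0.522   0.1967 -1.2915]
```

View pics/s3c.png

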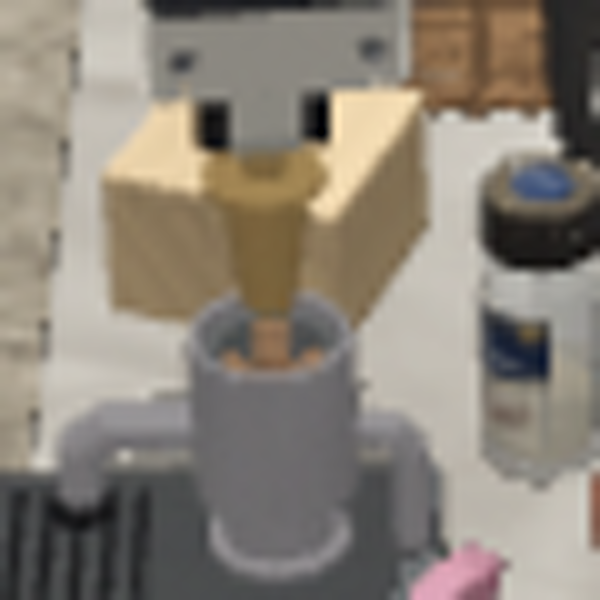

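The cone tip is centred at about x = 270 and the rim at about 274 in the crop, so I'll shift the plug +0.9 mm in x. Next is a guarded descent with the force zeroed just above contact.

```bash
cat >> h.py <<'E'
def force(n=4):
    f=[]
    for _ in range(n):arm.hold(.02);f.append(arm.current_force())
    return np.mean(f,0)
E
python3 - <<'E'
from h import *
np.set_printoptions(precision=4,suppress=True,linewidth=150)
x,y=.4377,.1201
arm.move_linear([x,y,.152],rot(96),speed=.08)
b=force(10);np.save("base.npy",b);print(arm.current_time_s(),arm.current_ee_pos(),b)
z=.149;arm.move_linear([x,y,z],speed=.03)
while z>.126:
    f=force(3)-b
    print(round(arm.current_time_s(),2),round(z,4),arm.current_ee_pos(),f,arm.current_moment())
    if f[2]>5:break
    z-=.001 if f[2]<2 else .0005
    arm.move_linear([x,y,z],speed=.02)
E
```

```text
7.075 [0.438  0.1202 0.1525] [ 0.1441 -0.0909 -1.1251]
7.38 0.149 [0.4376 0.1201 0.149 ] [-0.7393  0.5906 -0.59  ] [ 0.0423  0.0911 -0.0178]
7.67 0.148 [0.4376 0.1202 0.1479] [-1.162   1.0204 -0.8501] [ 0.2218  0.2087 -0.0048]
7.97 0.147 [0.4376 0.1202 0.1469] [-1.8826  0.9636  0.4819] [ 0.2382  0.3604 -0.0219]
8.28 0.146 [0.4375 0.1202 0.1459] [-2.2568  1.5403  0.7001] [ 0.3878  0.6676 -0.0143]
8.57 0.145 [0.4375 0.1202 0.1449] [-2.9145  1.7434  1.3592] [0.5634 0.8509 0.0257]
8.88 0.144 [0.4375 0.1202 0.1439] [-4.5633  3.0545  2.0165] [ 0.7114  1.1286 -0.0236]
9.18 0.1435 [0.4375 0.1202 0.1435] [-5.1646  2.8562  2.513 ] [ 0.7478  1.245  -0.0628]
9.47 0.143 [0.4374 0.1202 0.143 ] [-5.0091  2.3774  2.171 ] [ 0.7249  1.3538 -0.0538]
9.78 0.1425 [0.4374 0.1202 0.1425] [-5.367   2.5999  3.6668] [0.7902 1.3252 0.0312]
10.07 0.142 [0.4373 0.1202 0.142 ] [-4.7954  2.6757  3.5924] [ 0.8064  1.4136 -0.0148]
10.38 0.1415 [0.4373 0.1202 0.1415] [-5.5359  2.3258  4.3349] [0.7016 1.4838 0.0568]
10.68 0.141 [0.4372 0.1201 0.141 ] [-5.4534  2.3321  4.4083] [0.6321 1.5632 0.0401]
10.97 0.1405 [0.4372 0.1201 0.1405] [-5.8153  2.1255  5.1275] [0.6073 1.5993 0.058 ]
```

The tool feels a sideways force toward −x/+y, so I'm off-axis by a millimetre or two. I'll centre by nulling that force.

```bash
python3 - <<'E'
from h import *
np.set_printoptions(precision=4,suppress=True,linewidth=150)
b=np.load("base.npy");x,y,z=.4377,.1201,.1425
for i in range(9):
    arm.move_linear([x,y,z],speed=.02);f=force(4)-b
    print(round(arm.current_time_s(),2),np.array([x,y,z]),arm.current_ee_pos(),f,arm.current_moment())
    if np.hypot(*f[:2])<.8:break
    d=.0002*f[:2];n=np.hypot(*d);d*=min(1,.0007/n);x+=d[0];y+=d[1]
E
```

```text
11.29 [0.4377 0.1201 0.1425] [0.4372 0.12   0.1422] [-4.8804  2.5189  0.7592] [ 0.6411  1.3637 -0.0512]
11.61 [0.4371 0.1204 0.1425] [0.437  0.1201 0.1424] [-4.0874  0.7943 -0.3286] [ 0.2595  1.0089 -0.0207]
11.93 [0.4364 0.1206 0.1425] [0.4368 0.1204 0.1426] [-1.4633 -0.2712 -0.537 ] [-0.0501  0.4027  0.0763]
12.24 [0.4361 0.1205 0.1425] [0.4366 0.1205 0.1427] [ 0.2627 -0.5677 -0.3569] [-0.1677 -0.0626  0.0334]
```

```bash
python3 - <<'E'
from h import *
np.set_printoptions(precision=4,suppress=True,linewidth=150)
b=np.load("base.npy");x,y,z=.4361,.1205,.1415
for i in range(30):
    arm.move_linear([x,y,z],speed=.02);f=force(3)-b
    print(round(arm.current_time_s(),2),np.array([x,y,z]),arm.current_ee_pos(),f,arm.current_moment())
    if f[2]>9 or arm.current_time_s()>19:break
    d=.00012*f[:2];n=np.hypot(*d)
    if n>.0001:d*=min(1,.0004/n);x+=d[0];y+=d[1]
    z-=.001 if f[2]<3 else .0005
    if z<.124:break
np.save("pose.npy",[x,y,z])
E
```

```text
12.54 [0.4361 0.1205 0.1415] [0.4363 0.1204 0.1415] [ 0.2473 -1.1819  0.1522] [-0.278  -0.1897  0.0466]
12.84 [0.4361 0.1204 0.1405] [0.4362 0.1203 0.1405] [ 0.5574 -1.3838  1.0451] [-0.4714 -0.0559  0.0077]
13.14 [0.4362 0.1202 0.1395] [0.4363 0.1203 0.1396] [-0.8525 -1.0604  3.2785] [-0.37    0.0423 -0.0177]
13.44 [0.4361 0.1201 0.139 ] [0.4362 0.1202 0.1391] [-0.6764 -0.687   5.6767] [-0.1534  0.1412  0.0114]
13.74 [0.436  0.12   0.1385] [0.4362 0.1202 0.1387] [-1.2224 -1.3262  7.466 ] [-0.1384  0.2373  0.0089]
14.04 [0.4359 0.1198 0.138 ] [0.4362 0.1201 0.1383] [-1.3533 -0.3868  8.4788] [-0.1546  0.1674  0.0221]
14.34 [0.4357 0.1198 0.1375] [0.4362 0.1201 0.138 ] [-0.5919 -0.2441  9.7415] [-0.1331  0.2576 -0.0139]
```

The plug is biting at a tip depth of about 24 mm, well centred. Now I'll bring the push to 15 N and turn under force control.

```bash
python3 - <<'E'
from h import *
np.set_printoptions(precision=4,suppress=True,linewidth=150)
b=np.load("base.npy");x,y,z=np.load("pose.npy")
def step(a):
    global x,y,z,f
    arm.move_linear([x,y,z],rot(a),speed=.02);f=force(3)-b
    d=.00006*f[:2];n=np.hypot(*d)+1e-9;d*=min(1,.0002/n);x+=d[0];y+=d[1]
    z-=np.clip((15.5-f[2])*.00012,-.0005,.0004)
    print(round(arm.current_time_s(),2),round(a,1),np.array([x,y,z]),arm.current_ee_pos(),f,arm.current_moment()[2].round(3))
f=np.zeros(3)
while f[2]<14.5 and arm.current_time_s()<20:step(96)
for a in np.arange(93,2,-3.):
    step(a)
    if f[2]>19.5 or arm.current_time_s()>44:print("stop");break
np.save("pose.npy",[x,y,z,a])
E
```

```text
14.64 96 [0.4356 0.1198 0.1371] [0.4362 0.1202 0.138 ] [-0.9641 -0.2885  9.587 ] 0.031
14.94 96 [0.4356 0.1197 0.1367] [0.4362 0.1202 0.1377] [-0.8964 -0.6217 10.7709] 0.003
15.24 96 [0.4355 0.1197 0.1364] [0.4362 0.1202 0.1374] [-1.4417 -0.5944 13.0255] 0.043
15.54 96 [0.4354 0.1196 0.1361] [0.4362 0.1202 0.1372] [-1.3645 -1.2184 13.244 ] -0.043
15.84 96 [0.4353 0.1196 0.136 ] [0.4362 0.1201 0.137 ] [-1.5785 -0.1608 14.6227] -0.0
16.14 93.0 [0.4353 0.1196 0.1357] [0.4361 0.1201 0.1367] [-0.5714 -0.4844 12.5135] 0.013
16.44 90.0 [0.4352 0.1195 0.1353] [0.4361 0.1201 0.1364] [-0.9652 -0.994  12.5596] 0.042
16.74 87.0 [0.4352 0.1195 0.135 ] [0.4361 0.1201 0.1361] [-0.7803 -0.3293 12.7938] 0.082
17.04 84.0 [0.4351 0.1195 0.1347] [0.4362 0.1201 0.1358] [-1.3013 -0.7078 13.3914] 0.005
17.34 81.0 [0.435  0.1194 0.1345] [0.4361 0.1201 0.1356] [-1.6823 -0.4063 13.7845] 0.023
17.64 78.0 [0.4349 0.1195 0.1344] [0.4361 0.1201 0.1354] [-1.4278  0.4481 14.2468] 0.018
17.94 75.0 [0.4349 0.1194 0.1342] [0.436  0.1201 0.1353] [-0.8903 -0.7941 13.7573] 0.06
18.24 72.0 [0.4348 0.1194 0.134 ] [0.4361 0
[... 1384 characters left out ...]
4.0 [0.4344 0.1191 0.1324] [0.4359 0.1199 0.1335] [-0.4674 -0.2157 15.0086] 0.063
23.34 21.0 [0.4344 0.1191 0.1322] [0.4359 0.1199 0.1334] [ 0.0507  0.1915 14.1067] 0.156
23.64 18.0 [0.4344 0.1191 0.1322] [0.4359 0.1199 0.1333] [-0.4592 -0.222  15.205 ] 0.156
23.94 15.0 [0.4343 0.1191 0.1321] [0.4359 0.1199 0.1332] [-0.9454 -0.2076 14.8146] 0.046
24.24 12.0 [0.4343 0.1191 0.1321] [0.4358 0.1199 0.1331] [-0.3885  0.1679 15.4245] 0.073
24.54 9.0 [0.4343 0.1191 0.132 ] [0.4358 0.1199 0.1331] [-0.2218 -0.0422 14.5271] 0.09
24.84 6.0 [0.4343 0.1191 0.132 ] [0.4358 0.1199 0.133 ] [-0.7065  0.082  15.1466] 0.073
25.14 3.0 [0.4342 0.1191 0.1318] [0.4358 0.1199 0.133 ] [-0.287   0.2793 14.3201] 0.112
```

The push stayed near 15 N through the turn and the plug went several mm deeper. I'll do a small extra wiggle under push, then relax it and look.

```bash
python3 - <<'E'
from h import *
import cv2
np.set_printoptions(precision=4,suppress=True,linewidth=150)
b=np.load("base.npy");x,y,z,a=np.load("pose.npy")
for a in (0,-3,-6,-6,-3,0,2,2):
    arm.move_linear([x,y,z],rot(a),speed=.02);f=force(3)-b
    z-=np.clip((16.5-f[2])*.00012,-.0005,.0003)
    print(round(arm.current_time_s(),2),a,round(z,4),arm.current_ee_pos(),f,arm.current_moment()[2].round(3))
for i in range(12):
    if f[2]<3:break
    z+=.0005 if f[2]>6 else .0003
    arm.move_linear([x,y,z],rot(2),speed=.02);f=force(3)-b
print(round(arm.current_time_s(),2),arm.current_ee_pos(),f)
p,_=eyes.capture("side");cv2.imwrite("pics/s4c.png",cv2.resize(p[180:240,265:325],None,fx=10,fy=10,interpolation=cv2.INTER_CUBIC))
np.save("pose.npy",[x,y,z,2])
E
```

```text
25.44 0 0.1317 [0.4358 0.1199 0.1329] [-0.4602  0.0423 15.5612] 0.126
25.74 -3 0.1316 [0.4358 0.1199 0.1328] [-0.2964  0.0495 15.6825] 0.106
26.04 -6 0.1315 [0.4358 0.1199 0.1327] [-0.343  -0.347  15.9712] 0.164
26.34 -6 0.1316 [0.4358 0.1199 0.1326] [-0.4944  0.152  16.6266] 0.123
26.64 -3 0.1315 [0.4358 0.1199 0.1326] [-0.6177  0.7677 16.3095] -0.136
26.94 0 0.1315 [0.4358 0.1199 0.1326] [-0.6518 -0.4076 16.1435] -0.091
27.24 2 0.1314 [0.4358 0.1199 0.1326] [-0.3138  0.4392 16.0069] -0.144
27.54 2 0.1315 [0.4358 0.1199 0.1325] [-0.8126 -0.3149 16.9405] -0.213
29.04 [0.4355 0.1197 0.1341] [5.3752 3.4337 1.5988]
```

View pics/s4c.png

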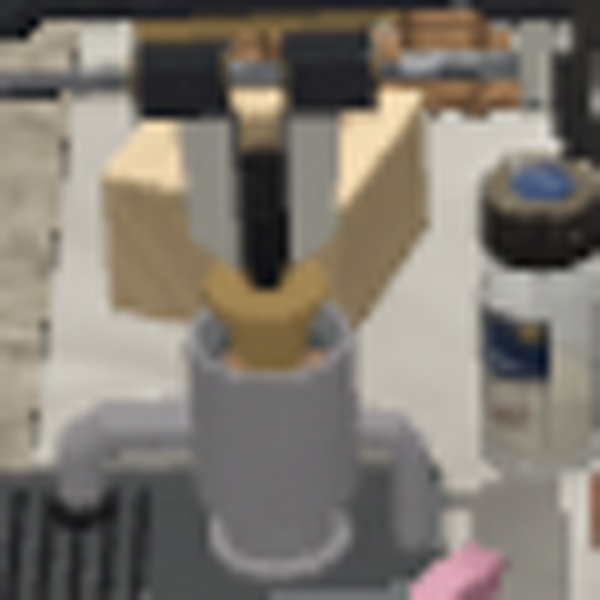

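The wing now points along y between the fingers (end-on at about (263,220)), and the collar sits just above the rim. There is some residual side force, so I'll null it and then open and retreat.

```bash
python3 - <<'E'
from h import *
import cv2
np.set_printoptions(precision=4,suppress=True,linewidth=150)
b=np.load("base.npy");x,y,z,a=np.load("pose.npy")
f=force(3)-b
for i in range(6):
    d=.0001*f[:2];x+=d[0];y+=d[1]
    arm.move_linear([x,y,z],rot(2),speed=.02);f=force(4)-b
    print(round(arm.current_time_s(),2),x.round(4),y.round(4),arm.current_ee_pos(),f,arm.current_moment())
    if np.hypot(*f[:2])<1:break
effector.command_gripper(.04)
print(arm.current_time_s(),arm.current_width(),force())
arm.move_linear([x,y,.25],speed=.12);print(arm.current_time_s())
arm.reach([.40,.30,.30],rot(40));print(arm.current_time_s(),arm.current_force())
im=[]
for n,(u,v) in dict(side=(265,180),top=(310,190)).items():
    p,_=eyes.capture(n);im.append(cv2.resize(p[v:v+60,u:u+50],None,fx=8,fy=8,interpolation=cv2.INTER_CUBIC))
cv2.imwrite("pics/end.png",np.hstack(im))
E
```

```text
29.46 0.4347 0.1194 [0.4356 0.1198 0.134 ] [4.4672 2.1855 2.4765] [ 0.4549 -1.2909 -0.1796]
29.77 0.4351 0.1196 [0.4356 0.1198 0.1339] [4.7513 2.9214 3.1325] [ 0.5373 -1.2599 -0.1651]
30.09 0.4356 0.1199 [0.4357 0.1199 0.1338] [4.1891 1.2979 4.0174] [ 0.3579 -1.0504 -0.1585]
30.41 0.436 0.12 [0.4358 0.1199 0.1337] [2.5283 0.8116 5.3615] [ 0.1759 -0.6969 -0.1729]
30.73 0.4363 0.1201 [0.4359 0.12   0.1337] [1.8606 0.4601 5.2924] [ 0.0053 -0.3508 -0.2121]
31.04 0.4365 0.1201 [0.436  0.12   0.1337] [-0.2509  0.2888  5.6058] [-0.0912  0.0452 -0.1287]
31.7167 0.040029833122358485 [-0.4045 -0.0358  0.3769]
32.9
33.6833 [ 0.1893 -0.0162  0.0113]
```

View pics/end.png

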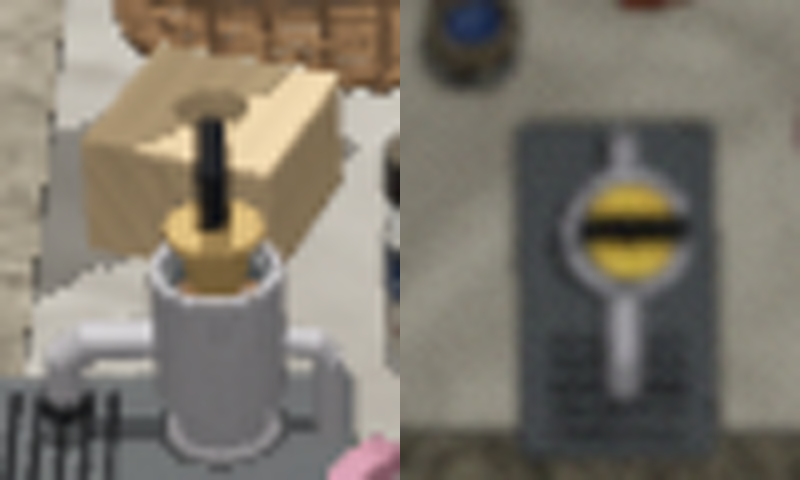

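After release the plug stands upright and centred in the tap. Its wing lies squarely across the spout (top view, wing level at about y = 229 in the crop), and it stayed about 5 mm into the pads. I'm handing it in.

```bash
python3 -c "
from bench import arm
print(arm.finish_job(),arm.current_time_s())"
```

```text
the job is handed in; nothing more can be done
the job is handed in; nothing more can be done
```

The job is handed in: the plug is wedged in the tap with its wing across the spout and the gripper clear; push readings stayed under 17 N and the arm finished moving at about 34 s, but the hand-in gave no verdict and I couldn't read the pad squeeze directly.

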